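Tighten the nut in the pump housing

ROBOT

A 6-joint arm with a two-finger parallel gripper is mounted at the origin on a cart in front of the work surface, level with it; the furniture and walls round the work are solid. World frame = base frame: x ahead of the robot, y to its left, z up, the work surface at z = 0. Lengths are in m, angles in degrees, forces in N, time in s.
With the tool pointing down it reaches from about 0.25 to 0.725 m from the base axis. Payload 9.7 kg.
Tool frame: the origin (TCP) lies between the finger pads; the fingertips stand 19 mm ahead of it and the grasp point (between the pads) is the TCP; z points along the fingers, y is the line along which they close (so a half turn about z gives the same grasp; the last joint's range is limited). The gripper opens to 85 mm and grips with 20 to 120 N. Pads are 22 mm wide; open, the fingers measure 114 mm over their backs; the gripper's body (76 mm by 85 mm) begins 54 mm behind the grasp point. The pads swing forward as they close: fully open they stand 13 mm farther back than shut.
Start: joints at [-69.614, 4.979, 10.078, 95.1, 0, 90], TCP at [0.192, -0.516, 0.25] pointing down, gripper open.
Joint ranges: [-179.16, 179.16], [-48.56, 103.87], [-65.8, 70.77], [-126.05, 130.52], [-82.76, 87.17], [-180, 180]. Speed limits (degrees/s): [127.2, 127.2, 147.25, 180, 180, 180].

INTERFACE

Orientations are given as [roll, pitch, yaw] about the fixed x, y, z axes, in that order (R = Rz(yaw) Ry(pitch) Rx(roll)).
In Python, from workcell import telemetry, camera, calibration, workorder gives the robot as it stands.
- The arm moves only by the tool play_rows, never from a script. Its argument "increments" is a list of rows, each a list of 3 entries, a list of its own where there are three numbers: the shift along the tool's x, y, z in mm, then the turn, a rotation vector about the tool's x, y, z in degrees, then the closure, from 0 (fully open) to 1 (shut). In form: [[[x, y, z], [ax, ay, az], jaw], ...]. A call has 1 to 20 rows; each row is the pose to reach, as a shift and turn from the pose commanded when the call began, along the tool's axes at that moment; what a row does not reach only later rows make up. A row lasts 1/10 s, in which the tool goes at most 50 mm and 8.59 degrees, less where a joint would pass 70% of its speed; a pose out of reach is approached as far as the arm can. A call with a gripper value outside its range is refused whole. The fingers move at their own pace and stop on an object; "grip_force" is the grip in N (left out, the last holds). Time passes only in rows, so rows that repeat a pose let the fingers close. It gives the time, the measured TCP pose, the force, the opening and the grip force at its end, in the units of the state.
- telemetry.get_obs(): the state, without advancing time (a new reading comes with each control period).
- camera(name): name is "scene" or "top" or "wrist"; returns (picture, depth): 480x640x3 uint8, red, green, blue; 480x640 float32, m along the optical axis (not along the pixel's ray), 0 where there is no reading.
- calibration(name): a dict with "vertical_fov" (degrees; the focal length in pixels is half the picture's height over the tangent of half this angle, whatever the lens; pixels are square), "cx", "cy" (the principal point, pixels), "k1" (the pictures are not rectified: a ray, as slopes to the right and down, at radius r is drawn at 1 + k1 r^2 times it, then the intrinsics apply), "rvec" (rotation vector, rad) and "tvec" (3), from world to camera coordinates, as OpenCV has them; the wrist camera has in their place "hand_eye" (4x4, takes a point from camera to tool coordinates, whose origin is the TCP and whose axes are the flange's). Camera axes: x right, y down, z forward; pixel columns grow to the right and rows downward; lengths in m; the calibration is good to about 2 mm. A picture is of the moment at which its call begins: read the wrist's pose just before it. calibration takes no time and is no camera call.
- workorder.job_done(): hands the job in; it is judged then, once.
The state is a dict: "time": time; "q": joint angles; "qd": joint speeds; "joint_efforts": joint torques, N m; "ee_pos": TCP position; "tcp_rot": TCP orientation; "wrist_force": force on the tool from outside, world axes, zero at the start; "torque": the same for the moment, N m; "opening": finger opening in m; "grasp_force": force on a finger pad.
Only numpy, scipy, OpenCV 4.12 (cv2) and the standard library are available. Lean on these libraries where they do the work, as an engineer would, in place of code of your own. Each camera call takes 0.05 s, during which the arm holds its last target. There are 200 camera calls.

TASK

The T-handled socket extension stands in the deep bore of the pump housing, but its socket only rests on the corners of the nut at the bottom. Ease the T-bar round clockwise (seen from above) until the socket drops over the nut, and keep turning clockwise until the nut is fully tight against its stop. Then draw the extension out and stand it upright in the wide, empty compartment of the tool tray, without knocking over the oil bottle or the press drift.

Things in the scene. Friction and masses are not known exactly. Their poses are not given: they have to be found in the camera images.
- bore_mouth (a point): Centre of the bore mouth, 115 mm above the bench, on top of the pump housing: a grey cast cylinder 80 mm across (92 mm at the collar under its mouth) with six ribs, a side port and a 144 mm round bolted flange, fixed to the bench. The bore is oiled, vertical, 54 mm wide, 100 mm deep; its floor is 15 mm above the bench. z up.
- nut (a joint): Turn of the square dark-steel nut (28 mm across flats, 20 mm high) on the bore floor, growing as it turns clockwise seen from above (tightens). Starts at 0 to 0.3 rad; 1.5 is tight, against a hard stop. Takes about 0.15 N m to turn; stays where left. The socket has up to 0.2 rad of play on it. From the start the bar must turn 0.3 to 1.1 rad to drop, 1.9 to 2.5 rad in all.
- nut_top (a point): Centre of the nut's upper face, 35 mm above the bench, on the bore axis; x and y are square to its flats and turn with the nut, z up.
- t_bar (a point): Centre of the T-bar, on the extension's axis, 165 mm above the socket's lower rim. x runs along the bar, z up. The bar is a steel rod 14 mm thick, 168 mm long over its 18 mm ball ends, through a round hub 30 mm wide and 24 mm high. It starts 200 mm above the bench and drops 18 mm when the socket goes over the nut. Push it round by an end, or grip the hub with fingers closing across the bar.
- socket_end (a point): Centre of the socket's lower rim (axes as t_bar). The socket is the lower 70 mm of the extension, 50 mm in diameter, with 2 mm of play all round in the bore; below it is a square recess 30.5 mm wide and 18 mm deep, its flats square to the bar. The shank above is 20 mm thick.
- extension: The loose steel T-handled socket extension, 177 mm high, about 0.55 kg; origin at the centre of the socket's lower rim. It stands stably upright on its socket.
- tray_space (a point): Centre of the floor of the wide empty compartment of the black tool tray (198 mm in x, 296 mm in y, 34 mm high, fixed to the bench). The floor is 3 mm above the bench; the compartment is 107 mm in x and 282 mm in y (the point's axes), with walls 34 mm high and on its +x side a 22 mm high divider, beyond which a scraper and a screwdriver lie.
- oil_bottle: Loose amber oil bottle, 50 mm across, 106 mm high, between housing and tray; origin under its centre, z up.
- press_drift: Loose stepped steel press drift, 50 mm across, 136 mm high, standing behind the housing; origin under its centre, z up.
Mind the look-alikes: they are no part of the job. Of the things shaped like the part that bears bore_mouth, the grey one is meant.

How it is judged:
By the outcome, as a careful person would: the job done as asked, in the order asked, and still so for the second after the job is handed in, with the robot touching nothing.
It also fails if it takes over 72 s, if anything falls off the work surface, if the arm or the gripper's body presses on something with over 40 N, if the wrist force passes 120 N, or if a joint passes its speed limit or range.

## Working session

There is one attempt and no reset: what is moved stays moved. The work goes in short steps, Python scripts to look and compute and a tool call to move; the robot and the scene stay as the last step left them, time stands still between calls to the robot, and variables do not carry over. Pictures are saved under pics/ and viewed, at most 10 in all, crops included, and the job is handed in when it is done.

Besides the shell and the picture viewer there is one more tool, called after "Emit:" as name(argument=value, ...), one argument or row to a line, values as JSON. play_rows: Moves the arm, as the interface text tells. Its arguments: {"type":"object","properties":{"increments":{"type":"array"},"grip_force":{"type":"number"}},"required":["increments"]}

```bash
ls; mkdir -p pics; cat > h.py <<'E'
import numpy as np, cv2
from workcell import telemetry, camera, calibration, workorder
from scipy.spatial.transform import Rotation as R
def cam(name):
    c=calibration(name); f=240/np.tan(np.radians(c["vertical_fov"])/2)
    if name=="wrist":
        o=telemetry.get_obs(); T=np.eye(4); T[:3,:3]=R.from_euler("xyz",o["tcp_rot"],degrees=True).as_matrix(); T[:3,3]=o["ee_pos"]
        X=T@np.array(c["hand_eye"]); Rc,t=X[:3,:3],X[:3,3]
    else:
        Rw=R.from_rotvec(np.ravel(c["rvec"])).as_matrix(); Rc=Rw.T; t=-Rw.T@np.ravel(c["tvec"])
    K=np.array([[f,0,c["cx"]],[0,f,c["cy"]],[0,0,1]])
    return K,np.array([c["k1"],0,0,0.]),Rc,t
def rays(C,uv):
    K,d,Rc,t=C
    n=cv2.undistortPoints(np.array(uv,float).reshape(-1,1,2),K,d)[:,0]
    return np.c_[n,np.ones(len(n))]@Rc.T
def onplane(C,uv,z):
    r=rays(C,uv); return C[3]+r*((z-C[3][2])/r[:,2])[:,None]
def bydepth(C,uv,dep):
    return C[3]+rays(C,uv)*np.array(dep).reshape(-1,1)
def cloud(C,dep):
    v,u=np.mgrid[0:480,0:640]; return bydepth(C,np.c_[u.ravel(),v.ravel()],dep.ravel()).reshape(480,640,3)
def proj(C,P):
    K,d,Rc,t=C
    return cv2.projectPoints(np.array(P,float).reshape(-1,1,3),cv2.Rodrigues(Rc.T)[0],-Rc.T@t,K,d)[0][:,0]
E
python3 - <<'E'
from h import *
o=telemetry.get_obs(); print(o)
for n in("scene","top"):
    C=cam(n); p,d=camera(n); cv2.imwrite(f"pics/{n}0.png",p[...,::-1]); np.savez(f"{n}0.npz",p=p,d=d); print(n,C[3],C[2][:,2],C[0][0,0],C[1][0],(d>0).mean())
E
```

```text
pics
{'time': 0.0, 'q': array([-6.96130801e+01,  5.01080177e+00,  1.00344378e+01,  9.51001723e+01,
       -1.17820389e-03,  8.99976837e+01]), 'qd': array([-0.02092945,  0.16435559, -0.1190825 ,  0.03525878,  0.02176106,
       -0.01683438]), 'joint_efforts': array([ 1.54464287e-03, -5.20382488e+01,  4.64815843e+01,  1.60000124e-02,
        9.64480660e-05,  1.02118793e-06]), 'ee_pos': array([ 0.19151897, -0.51535475,  0.24958578]), 'tcp_rot': array([-1.79923464e+02,  1.17510872e-03,  2.03892377e+01]), 'wrist_force': array([-1.06237448, -0.15508797,  0.17616712]), 'torque': array([ 0.05332923, -0.03342421, -0.03079745]), 'grasp_force': 0.0, 'opening': 0.08529329116896715}
scene [1.38341439 0.2856134  0.75920545] [-0.75955018 -0.24360946 -0.60310692] 443.7145627762456 -0.03506535921797231 0.989052734375
top [0.45762433 0.02307217 1.57573841] [ 0.09836773  0.02068151 -0.99493521] 548.9369999624256 -0.1396232263946554 0.9958333333333333
```

View pics/top0.png

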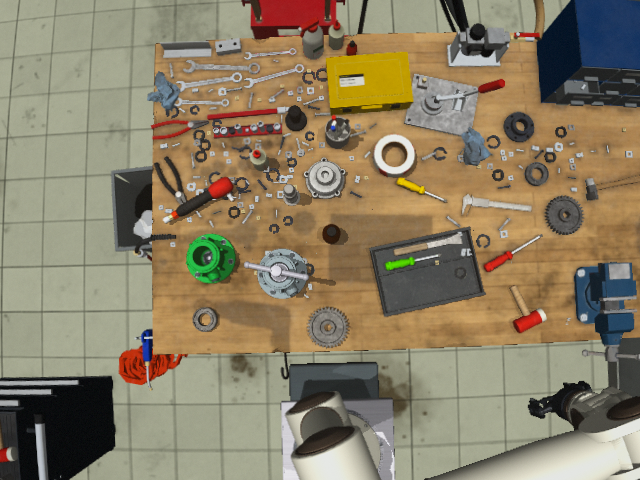

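View pics/scene0.png

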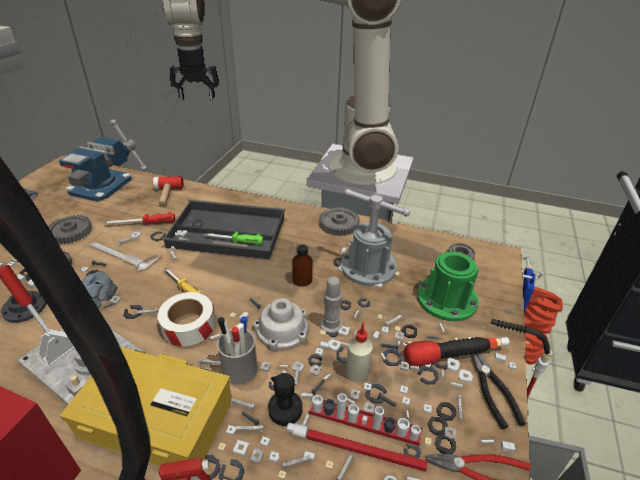

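The top view shows the T-handled extension in the grey housing at about (280,271). The green housing at (210,258) is the look-alike. The tray is at (428,270), the oil bottle at (332,234) and the press drift at (290,193).

I'll measure these next and confirm the housing in a crop.

```bash
python3 - <<'E'
from h import *
C=cam("top"); z=np.load("top0.npz"); p,d=z["p"],z["d"]; P=cloud(C,d)
v,u=np.mgrid[0:480,0:640]
def box(a,b,c,e): return (u>=a)&(u<=c)&(v>=b)&(v<=e)
# bar
m=box(230,240,330,300)&(P[...,2]>.17)
q=P[m]; print("bar n",m.sum(),"z",np.percentile(q[:,2],[5,50,95]))
pts=np.c_[u[m],v[m]].astype(np.float32)
w=onplane(C,pts,.2)[:,:2]; r=cv2.minAreaRect((w*1000).astype(np.float32)); print("rect",r, "mean",w.mean(0))
(x,y),_,_=r
vec=np.linalg.svd(w-w.mean(0),full_matrices=False)[2][0]; print("dir deg",np.degrees(np.arctan2(vec[1],vec[0])))
for s in(-1,1):
    pr=(w-w.mean(0))@vec*s; print("end",w[pr.argmax()],pr.max())
# flange circle: pts z 5..30mm near
for nm,b,zl,zh in(("flange",(245,235,325,310),.006,.03),("collar",(245,235,325,310),.10,.125),("bottle",(315,215,350,250),.05,.13),("drift",(270,170,305,215),.1,.16),("green",(180,225,240,290),.09,.14)):
    m=box(*b)&(P[...,2]>zl)&(P[...,2]<zh); q=P[m]
    if len(q)<5: print(nm,len(q));continue
    (cx,cy),rad=cv2.minEnclosingCircle((q[:,:2]*1000).astype(np.float32)); print(nm,len(q),cx,cy,rad,"zmax",q[:,2].max())
# tray: dark pixels
m=(p.max(2)<75)&box(350,215,500,325); m=cv2.morphologyEx(m.astype(np.uint8),cv2.MORPH_OPEN,np.ones((3,3)))
c=max(cv2.findContours(m,0,2)[0],key=cv2.contourArea)[:,0]
wt=onplane(C,c,.034)[:,:2]; print("tray",cv2.minAreaRect((wt*1000).astype(np.float32)))
print("tray corners",(cv2.boxPoints(cv2.minAreaRect(c))).round())
print("table z",np.median(P[box(380,330,480,345)][:,2]))
cv2.imwrite("pics/c1.png",cv2.resize(p[200:340,170:510,::-1],None,fx=2.35,fy=2.35,interpolation=cv2.INTER_CUBIC))
E
```

```text
bar n 456 z [0.20034652 0.20735573 1.57573841]
rect ((519.3880615234375, 131.62977600097656), (255.28997802734375, 132.08810424804688), 80.7956314086914) mean [0.51503078 0.14518951]
dir deg 76.13977790342841
end [0.46271468 0.01150333] 0.14232618406611364
end [0.54723884 0.25642674] 0.11571390615098075
flange 984 517.6884765625 136.4175567626953 156.16452026367188 zmax 0.029391650321197726
collar 643 518.3616333007812 144.35939025878906 49.80470275878906 zmax 0.12237305857815373
bottle 257 620.6788940429688 2.7690625190734863 25.0019474029541 zmax 0.11172498607758552
drift 119 734.1770629882812 112.88859558105469 17.721004486083984 zmax 0.14283405700244334
green 669 563.3709716796875 351.3001403808594 54.11261749267578 zmax 0.1240947892872557
tray ((497.2729187011719, -403.152099609375), (110.6064453125, 16.821008682250977), 11.348037719726562)
tray corners [[468. 255.]
 [474. 254.]
 [483. 292.]
 [478. 293.]]
table z -0.00015095054382019413
```

View pics/c1.png

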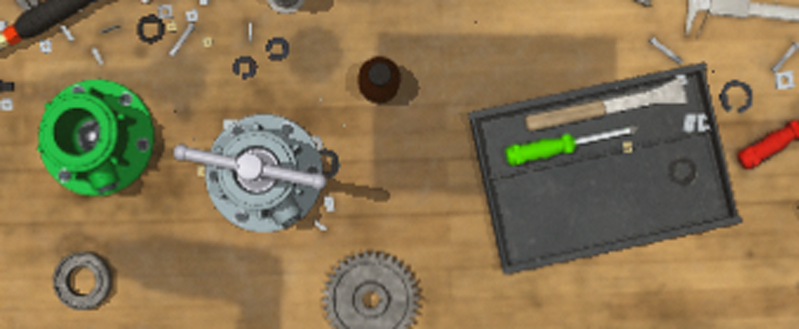

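The crop confirms the grey housing at crop (258,172), with the bar running from (180,152) to (325,182). The green one at (98,138) has no extension in it. The tray's wide compartment is its lower, near part, around crop (600,205). I'll refine the bar and tray.

```bash
python3 - <<'E'
from h import *
C=cam("top"); z=np.load("top0.npz"); p,d=z["p"],z["d"]; P=cloud(C,d)
v,u=np.mgrid[0:480,0:640]
def box(a,b,c,e): return (u>=a)&(u<=c)&(v>=b)&(v<=e)
m=box(230,240,330,300)&(P[...,2]>.17)&(P[...,2]<.25)&(d>0)
n,L,st,_=cv2.connectedComponentsWithStats(m.astype(np.uint8)); m=L==1+st[1:,4].argmax()
w=onplane(C,np.c_[u[m],v[m]],.2)[:,:2]; mu=w.mean(0); vec=np.linalg.svd(w-mu,full_matrices=False)[2][0]
pr=(w-mu)@vec; print("bar",m.sum(),cv2.minAreaRect((w*1000).astype(np.float32)),"mean",mu,"mid",mu+vec*(pr.max()+pr.min())/2,"len",np.ptp(pr),"dir",np.degrees(np.arctan2(vec[1],vec[0])),w[pr.argmin()],w[pr.argmax()])
m=box(245,235,325,310)&(P[...,2]>.105)&(P[...,2]<.122); n,L,st,ce=cv2.connectedComponentsWithStats(m.astype(np.uint8)); print("collar comps",st[1:,4]);
w=onplane(C,np.c_[u[m],v[m]],.115)[:,:2]; print(cv2.minEnclosingCircle((w*1000).astype(np.float32)),w.mean(0))
# tray by height 28..40mm rim + darkness
hsv=cv2.cvtColor(p,cv2.COLOR_RGB2HSV)
m=((hsv[...,1]<60)&(hsv[...,2]<95)&box(360,220,495,320)).astype(np.uint8)
m=cv2.morphologyEx(m,cv2.MORPH_CLOSE,np.ones((5,5)))
c=max(cv2.findContours(m,0,2)[0],key=cv2.contourArea)
wt=onplane(C,c[:,0],.034)[:,:2]; r=cv2.minAreaRect((wt*1000).astype(np.float32)); print("tray",cv2.contourArea(c),r); print(cv2.boxPoints(r))
E
```

```text
bar 424 ((514.96240234375, 145.89071655273438), (164.9790802001953, 28.666872024536133), 81.11054992675781) mean [0.51465758 0.1457183 ] mid [0.51471799 0.14597259] len 0.16578636128759083 dir 76.63708304705122 [0.49421262 0.06564372] [0.53629868 0.22604601]
collar comps [235  20 314   1]
((514.3961181640625, 145.28671264648438), 45.69416427612305) [0.5126571 0.1451692]
tray 7118.5 ((512.7807006835938, -288.3387451171875), (197.10435485839844, 341.3857421875), 10.210055351257324)
[[ 385.53256 -137.818  ]
 [ 446.04575 -473.79773]
 [ 640.0288  -438.8595 ]
 [ 579.5156  -102.87976]]
```

```bash
cat >> h.py <<'E'
def inc(pos,yaw=None):
    "tool-frame shift (mm) and rotvec (deg) to world pos, tool down with given yaw, from measured pose"
    o=telemetry.get_obs(); Rt=R.from_euler("xyz",o["tcp_rot"],degrees=True); 
    s=Rt.inv().apply(np.array(pos)-o["ee_pos"])*1000
    r=(Rt.inv()*R.from_euler("xyz",[180,0,o["tcp_rot"][2] if yaw is None else yaw],degrees=True)).as_rotvec(degrees=True)
    print("t",round(o["time"],2),"pos",o["ee_pos"].round(4),"rot",o["tcp_rot"].round(2),"q",o["q"].round(1),"-> shift",s.round(1),"rot",r.round(2))
E
python3 - <<'E'
from h import *
C=cam("top")
w=onplane(C,[(370.4,248.1),(469.1,227.7),(484.9,294.5),(384.9,315.7)],.034)[:,:2]; print(w, np.linalg.norm(w-np.roll(w,-1,0),axis=1))
K,_,Rc,t=C; print(calibration("wrist")["hand_eye"])
inc([.50,.13,.40],105.8)
E
```

```text
[[ 0.57755458 -0.10714545]
 [ 0.62712417 -0.39079322]
 [ 0.43657508 -0.42628415]
 [ 0.38718379 -0.14093324]] [0.28794653 0.19382611 0.28959392 0.19334594]
[[-8.69295200e-04 -9.61703412e-01 -2.74090844e-01  6.81993555e-02]
 [ 9.99999437e-01 -6.69221346e-04 -8.23457853e-04 -9.91800631e-05]
 [ 6.08494784e-04 -2.74091406e-01  9.61703453e-01 -1.23723837e-01]
 [ 0.00000000e+00  0.00000000e+00  0.00000000e+00  1.00000000e+00]]
t 0.1 pos [ 0.1915 -0.5154  0.2496] rot [-179.93    0.     20.39] q [-69.6   5.   10.   95.1  -0.   90. ] -> shift [ 514.  -497.7 -149.8] rot [-6.000e-02 -5.000e-02 -8.541e+01]
```

The tray rim measures 288 x 194 mm, against 296 x 198 given. Its centre is about (0.507,-0.266) at yaw 10°, so the wide compartment's centre is about (0.469,-0.273). I'll move over the housing now.

Emit:
play_rows(
  increments=[
    [[100, -80, -150], [0, 0, -9], 0],
    [[514, -498, -150], [0, 0, -85], 0],
    [[514, -498, -150], [0, 0, -85], 0],
    [[514, -498, -150], [0, 0, -85], 0],
    [[514, -498, -150], [0, 0, -85], 0],
    [[514, -498, -150], [0, 0, -85], 0],
    [[514, -498, -150], [0, 0, -85], 0],
    [[514, -498, -150], [0, 0, -85], 0],
    [[514, -498, -150], [0, 0, -85], 0],
    [[514, -498, -150], [0, 0, -85], 0],
    [[514, -498, -150], [0, 0, -85], 0],
    [[514, -498, -150], [0, 0, -85], 0],
    [[514, -498, -150], [0, 0, -85], 0],
    [[514, -498, -150], [0, 0, -85], 0],
    [[514, -498, -150], [0, 0, -85], 0],
    [[514, -498, -150], [0, 0, -85], 0],
    [[514, -498, -150], [0, 0, -85], 0],
    [[514, -498, -150], [0, 0, -85], 0],
  ],
)

```text
time: 1.9
ee_pos: [0.4996, 0.1296, 0.4002]
tcp_rot: [-180.0, 0.0, 105.4]
wrist_force: [-1.3, -1.0, -0.5]
opening: 0.0851
grasp_force: 0.0
```

```bash
python3 - <<'E'
from h import *
inc([.5,.13,.4],256.6)
C=cam("wrist"); p,d=camera("wrist"); cv2.imwrite("pics/w1.png",p[...,::-1]); np.savez("w1.npz",p=p,d=d)
print(C[3], proj(C,[[.515,.146,.2],[.494,.066,.2],[.536,.226,.2]]))
E
```

```text
t 1.9 pos [0.4996 0.1296 0.4002] rot [-1.7998e+02  1.0000e-02  1.0536e+02] q [ 14.6   7.1  29.8 112.7  -0.   89.2] -> shift [0.2 0.5 0.2] rot [-2.0000e-02 -3.0000e-02 -1.5124e+02]
[0.48045876 0.19609918 0.52395628] [[340.30219543 197.91570836]
 [291.80533507 278.54974985]
 [394.57609066 107.66727937]]
```

```bash
cat >> h.py <<'E'
def bar(C,p,d,zc,c=(.515,.146)):
    P=cloud(C,d); m=(d>0)&(abs(P[...,2]-zc-.003)<.012)&(np.hypot(P[...,0]-c[0],P[...,1]-c[1])<.1)
    n,L,st,_=cv2.connectedComponentsWithStats(m.astype(np.uint8)); m=L==1+st[1:,4].argmax()
    w=P[m][:,:2]; r=cv2.minAreaRect((w*1000).astype(np.float32)); mu=np.median(w,0); vec=np.linalg.svd(w-w.mean(0),full_matrices=False)[2][0]
    pr=(w-mu)@vec; print("bar n",m.sum(),"rect",np.round(r[0],1),np.round(r[1],1),"mid",(mu+vec*(pr.max()+pr.min())/2).round(4),"len",np.ptp(pr).round(3),"dir",np.degrees(np.arctan2(vec[1],vec[0])).round(2),"ends",w[pr.argmin()].round(4),w[pr.argmax()].round(4),"z",np.median(P[m][:,2]).round(4),P[m][:,2].max().round(4))
E
python3 - <<'E'
from h import *
C=cam("wrist"); z=np.load("w1.npz"); bar(C,z["p"],z["d"],.2)
E
```

```text
bar n 3958 rect [514.2 145. ] [165.6  29.5] mid [0.5141 0.1451] len 0.166 dir -103.6 ends [0.5343 0.2256] [0.4948 0.0643] z 0.2069 0.2143
```

View pics/w1.png

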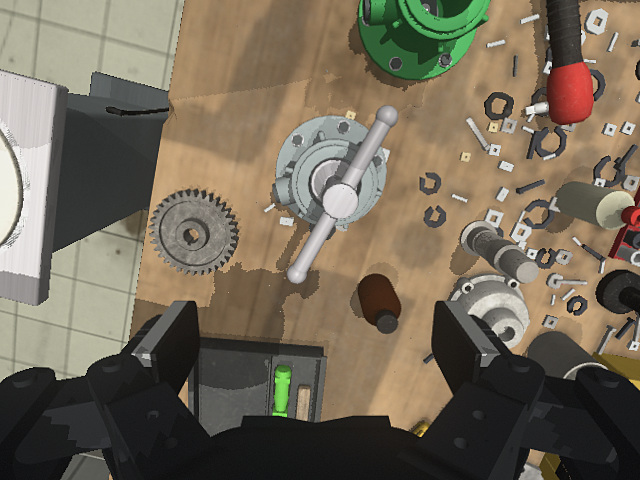

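The wrist view shows the hub at (340,201) and the bar ends at (388,115) and (297,273). The bar's centre is (0.514,0.145) at 76.4°, with its top at the right height. Next I'll turn the wrist to yaw 256.4° and straddle the bar 50 mm out on its near side.

Emit:
play_rows(
  increments=[
    [[-33, -6, 140], [0, 0, -151], 0],
    [[-33, -6, 140], [0, 0, -151], 0],
    [[-33, -6, 140], [0, 0, -151], 0],
    [[-33, -6, 140], [0, 0, -151], 0],
    [[-33, -6, 140], [0, 0, -151], 0],
    [[-33, -6, 140], [0, 0, -151], 0],
    [[-33, -6, 140], [0, 0, -151], 0],
    [[-33, -6, 140], [0, 0, -151], 0],
    [[-33, -6, 140], [0, 0, -151], 0],
    [[-33, -6, 140], [0, 0, -151], 0],
    [[-33, -6, 140], [0, 0, -151], 0],
    [[-33, -6, 140], [0, 0, -151], 0],
    [[-33, -6, 140], [0, 0, -151], 0],
    [[-33, -6, 140], [0, 0, -151], 0],
    [[-33, -6, 140], [0, 0, -151], 0],
    [[-33, -6, 140], [0, 0, -151], 0],
    [[-33, -6, 140], [0, 0, -151], 0],
    [[-33, -6, 140], [0, 0, -151], 0],
    [[-33, -6, 140], [0, 0, -151], 0],
  ],
)

```text
time: 3.85
ee_pos: [0.5025, 0.0957, 0.2607]
tcp_rot: [-180.0, 0.0, -103.6]
wrist_force: [0.5, -0.2, -0.0]
opening: 0.0853
grasp_force: 0.0
```

```bash
python3 - <<'E'
from h import *
inc([.5023,.0964,.188],256.4)
E
```

```text
t 3.85 pos [0.5025 0.0957 0.2607] rot [-1.7995e+02  2.0000e-02 -1.0365e+02] q [ 10.8  -0.1   6.   96.   -0.  -65.6] -> shift [-0.6  0.4 72.7] rot [-0.05  0.02 -0.05]
```

Emit:
play_rows(
  increments=[
    [[0, 0, 30], [0, 0, 0], 0],
    [[0, 0, 55], [0, 0, 0], 0.2],
    [[0, 0, 72], [0, 0, 0], 0.4],
    [[0, 0, 72], [0, 0, 0], 0.6],
    [[0, 0, 72], [0, 0, 0], 0.74],
    [[0, 0, 72], [0, 0, 0], 0.74],
    [[0, 0, 72], [0, 0, 0], 0.74],
  ],
  grip_force=20,
)

```text
time: 4.55
ee_pos: [0.5033, 0.0969, 0.1895]
tcp_rot: [-179.9, 0.0, -103.7]
wrist_force: [0.1, -0.7, 0.6]
opening: 0.0221
grasp_force: 0.0
```

Emit:
play_rows(
  increments=[
    [[-0.1, 3.5, 0], [0, 0, 4], 0.74],
    [[-0.5, 7, 0], [0, 0, 8], 0.74],
    [[-1.1, 10.4, 0], [0, 0, 12], 0.74],
    [[-1.9, 13.8, 0], [0, 0, 16], 0.74],
    [[-3, 17.1, 0], [0, 0, 20], 0.74],
    [[-4.3, 20.3, 0], [0, 0, 24], 0.74],
    [[-5.9, 23.5, 0], [0, 0, 28], 0.74],
    [[-5.9, 23.5, 0], [0, 0, 28], 0.74],
  ],
)

```text
time: 5.35
ee_pos: [0.4815, 0.1084, 0.189]
tcp_rot: [-180.0, 0.1, -131.7]
wrist_force: [1.2, 0.0, 0.1]
opening: 0.0223
grasp_force: 0.0
```

```bash
python3 - <<'E'
from h import *
inc([.5,.1,.188])
C=cam("wrist"); p,d=camera("wrist"); P=cloud(C,d)
h=proj(C,[[.514,.145,.212],[.514,.145,.194]]); print(h)
m=(d>0)&(np.hypot(P[...,0]-.514,P[...,1]-.145)<.012); print("hub top z",np.percentile(P[m][:,2],[10,50,90]),m.sum())
bar(C,p,d,.2); cv2.imwrite("pics/w2.png",p[...,::-1])
C=cam("top"); p,d=camera("top");bar(C,p,d,.2)
E
```

```text
t 5.35 pos [0.4815 0.1084 0.189 ] rot [-1.7997e+02  5.0000e-02 -1.3167e+02] q [ 12.7  -3.6  -5.4  88.2   0.  -35.6] -> shift [ -6.  -19.4   1. ] rot [-0.03  0.05 -0.  ]
[[313.87457864 499.00367931]
 [314.0027463  456.25306828]]
hub top z [0.12181536 0.15352174 0.1759144 ] 634
bar n 9688 rect [485.6  98.8] [61.3 29.7] mid [0.4839 0.1005] len 0.062 dir 52.74 ends [0.4618 0.0786] [0.4935 0.1319] z 0.2059 0.215
bar n 49 rect [558.3 201.7] [26.3 14.3] mid [0.5553 0.202 ] len 0.026 dir 65.13 ends [0.5504 0.1901] [0.5563 0.2157] z 0.2058 0.2129
```

Not dropped yet: the bar's top is still at 0.206. I'll turn further.

Emit:
play_rows(
  increments=[
    [[-0.1, 3.5, 0], [0, 0, 4], 0.74],
    [[-0.5, 7, 0], [0, 0, 8], 0.74],
    [[-1.1, 10.4, 0], [0, 0, 12], 0.74],
    [[-1.9, 13.8, 0], [0, 0, 16], 0.74],
    [[-3, 17.1, 0], [0, 0, 20], 0.74],
    [[-3, 17.1, 0], [0, 0, 20], 0.74],
  ],
)

```text
time: 6.05
ee_pos: [0.4707, 0.1219, 0.1885]
tcp_rot: [-180.0, 0.0, -151.6]
wrist_force: [0.5, 0.6, 0.2]
opening: 0.0221
grasp_force: 0.0
```

```bash
cat >> h.py <<'E'
def chk():
    o=telemetry.get_obs(); print("t",round(o["time"],2),o["ee_pos"].round(4),o["tcp_rot"].round(1),"F",o["wrist_force"].round(1),"M",o["torque"].round(2),"q6",o["q"][5].round(1))
    c=np.array([.514,.145]); a=np.arctan2(*(o["ee_pos"][:2]-c)[::-1]); print("radius",np.hypot(*(o["ee_pos"][:2]-c)).round(4),"ang",np.degrees(a).round(1))
    e=c-.075*np.array([np.cos(a),np.sin(a)])
    for n in("top","scene"):
        C=cam(n); p,d=camera(n); P=cloud(C,d); m=(d>0)&(np.hypot(P[...,0]-e[0],P[...,1]-e[1])<.02)&(P[...,2]>.13)&(P[...,2]<.25)
        Q=P[m]; print(n,m.sum(),"far end zmax",np.percentile(Q[:,2],[50,95]).round(4) if len(Q) else None, "ang",np.degrees(np.arctan2(*(Q[:,:2].mean(0)-c)[::-1])).round(1) if len(Q) else None)
E
python3 -c "
from h import *
chk()"
```

```text
t 6.05 [0.4707 0.1219 0.1885] [-180.     0.  -151.6] F [0.5 0.6 0.2] M [ 0.03 -0.02  0.01] q6 -13.9
radius 0.049 ang -151.9
top 53 far end zmax [0.2059 0.2104] ang 36.7
scene 81 far end zmax [0.2035 0.208 ] ang 34.1
```

Emit:
play_rows(
  increments=[
    [[0, 1.7, 0], [0, 0, 2], 0.74],
    [[-0.1, 3.5, 0], [0, 0, 4], 0.74],
    [[-0.3, 5.2, 0], [0, 0, 6], 0.74],
    [[-0.5, 7, 0], [0, 0, 8], 0.74],
    [[-0.8, 8.7, 0], [0, 0, 10], 0.74],
    [[-1.1, 10.4, 0], [0, 0, 12], 0.74],
    [[-1.5, 12.1, 0], [0, 0, 14], 0.74],
    [[-1.9, 13.8, 0], [0, 0, 16], 0.74],
    [[-2.4, 15.5, 0], [0, 0, 18], 0.74],
    [[-3, 17.1, 0], [0, 0, 20], 0.74],
  ],
)

```text
time: 7.15
ee_pos: [0.4654, 0.1378, 0.1884]
tcp_rot: [-179.9, 0.0, -171.6]
wrist_force: [0.9, -3.2, 1.2]
opening: 0.0225
grasp_force: 1.6
```

```bash
python3 -c "
from h import *
chk()"
```

```text
t 7.15 [0.4654 0.1378 0.1884] [-179.9    0.  -171.6] F [ 0.9 -3.2  1.2] M [-0.62 -0.09 -0.04] q6 8.1
radius 0.0491 ang -171.5
top 32 far end zmax [0.19   0.1935] ang 19.8
scene 48 far end zmax [0.1866 0.1903] ang 18.3
```

It dropped: the far end is 17 mm lower, and the 3.2 N drag matches the nut's 0.15 N m. I'll go on tightening.

Emit:
play_rows(
  increments=[
    [[-0.1, 3.5, 2], [0, 0, 4], 0.74],
    [[-0.5, 7, 4], [0, 0, 8], 0.74],
    [[-1.1, 10.4, 4], [0, 0, 12], 0.74],
    [[-1.9, 13.8, 4], [0, 0, 16], 0.74],
    [[-3, 17.1, 4], [0, 0, 20], 0.74],
    [[-4.3, 20.3, 4], [0, 0, 24], 0.74],
    [[-5.9, 23.5, 4], [0, 0, 28], 0.74],
    [[-7.6, 26.5, 4], [0, 0, 32], 0.74],
    [[-9.5, 29.4, 4], [0, 0, 36], 0.74],
    [[-11.7, 32.1, 4], [0, 0, 40], 0.74],
    [[-13.4, 34.1, 4], [0, 0, 43], 0.74],
    [[-13.4, 34.1, 4], [0, 0, 43], 0.74],
  ],
)

```text
time: 8.45
ee_pos: [0.4736, 0.1737, 0.1843]
tcp_rot: [-180.0, 0.0, 145.5]
wrist_force: [-0.0, -2.3, 1.3]
opening: 0.0222
grasp_force: 0.9
```

Emit:
play_rows(
  increments=[
    [[0, 1.7, 0], [0, 0, 2], 0.74],
    [[-0.1, 3.5, 0], [0, 0, 4], 0.74],
    [[-0.3, 5.2, 0], [0, 0, 6], 0.74],
    [[-0.3, 5.2, 0], [0, 0, 6], 0.74],
  ],
)

```text
time: 8.85
ee_pos: [0.4766, 0.1778, 0.1843]
tcp_rot: [-180.0, -0.0, 139.5]
wrist_force: [-2.0, -1.9, 1.0]
opening: 0.022
grasp_force: 1.2
```

Emit:
play_rows(
  increments=[
    [[0, 1.7, 0], [0, 0, 2], 0.74],
    [[-0.1, 3.5, 0], [0, 0, 4], 0.74],
    [[-0.2, 4.4, 0], [0, 0, 5], 0.74],
    [[-0.2, 4.4, 0], [0, 0, 5], 0.74],
  ],
)

```text
time: 9.25
ee_pos: [0.4796, 0.1811, 0.1843]
tcp_rot: [-180.0, -0.0, 134.5]
wrist_force: [-1.3, -2.3, 1.4]
opening: 0.0222
grasp_force: 1.3
```

Emit:
play_rows(
  increments=[
    [[0, 1.7, 0], [0, 0, 2], 0.74],
    [[-0.1, 3.5, 0], [0, 0, 4], 0.74],
    [[-0.2, 4.4, 0], [0, 0, 5], 0.74],
    [[-0.2, 4.4, 0], [0, 0, 5], 0.74],
  ],
)

```text
time: 9.65
ee_pos: [0.4829, 0.1842, 0.1843]
tcp_rot: [-180.0, -0.0, 129.4]
wrist_force: [-1.8, -1.6, 2.4]
opening: 0.0223
grasp_force: 1.2
```

```bash
python3 -c "
from h import *
chk()"
```

```text
t 9.65 [0.4829 0.1842 0.1843] [-180.    -0.   129.4] F [-1.8 -1.6  2.4] M [-0.36  0.32  0.04] q6 71.4
radius 0.05 ang 128.4
top 24 far end zmax [0.1894 0.1948] ang -39.4
scene 3 far end zmax [0.188  0.1897] ang -38.8
```

The bar has turned about 116° and the drag hasn't changed, so it isn't at the stop yet.

Emit:
play_rows(
  increments=[
    [[0, 1.7, 0], [0, 0, 2], 0.74],
    [[-0.1, 3.5, 0], [0, 0, 4], 0.74],
    [[-0.2, 4.4, 0], [0, 0, 5], 0.74],
    [[-0.2, 4.4, 0], [0, 0, 5], 0.74],
  ],
)

```text
time: 10.15
ee_pos: [0.4865, 0.1868, 0.1843]
tcp_rot: [180.0, -0.0, 124.4]
wrist_force: [-1.6, -1.9, 1.9]
opening: 0.0221
grasp_force: 1.2
```

Emit:
play_rows(
  increments=[
    [[0, 1.7, 0], [0, 0, 2], 0.74],
    [[-0.1, 3.5, 0], [0, 0, 4], 0.74],
    [[-0.2, 4.4, 0], [0, 0, 5], 0.74],
    [[-0.2, 4.4, 0], [0, 0, 5], 0.74],
  ],
)

```text
time: 10.55
ee_pos: [0.4902, 0.1892, 0.1843]
tcp_rot: [180.0, -0.0, 119.4]
wrist_force: [-1.1, -1.7, 1.0]
opening: 0.0221
grasp_force: 1.2
```

Emit:
play_rows(
  increments=[
    [[0, 1.7, 0], [0, 0, 2], 0.74],
    [[-0.1, 3.5, 0], [0, 0, 4], 0.74],
    [[-0.2, 4.4, 0], [0, 0, 5], 0.74],
    [[-0.2, 4.4, 0], [0, 0, 5], 0.74],
  ],
)

```text
time: 10.95
ee_pos: [0.4942, 0.1912, 0.1843]
tcp_rot: [180.0, -0.0, 114.4]
wrist_force: [-1.4, -2.2, 2.0]
opening: 0.0226
grasp_force: 1.2
```

Emit:
play_rows(
  increments=[
    [[0, 1.7, 0], [0, 0, 2], 0.74],
    [[-0.1, 3.5, 0], [0, 0, 4], 0.74],
    [[-0.2, 4.4, 0], [0, 0, 5], 0.74],
    [[-0.2, 4.4, 0], [0, 0, 5], 0.74],
  ],
)

```text
time: 11.35
ee_pos: [0.4982, 0.1928, 0.1843]
tcp_rot: [180.0, -0.0, 109.4]
wrist_force: [-1.3, -1.1, 2.3]
opening: 0.0222
grasp_force: 1.3
```

Emit:
play_rows(
  increments=[
    [[0, 1.7, 0], [0, 0, 2], 0.74],
    [[-0.1, 3.5, 0], [0, 0, 4], 0.74],
    [[-0.1, 3.5, 0], [0, 0, 4], 0.74],
  ],
)

```text
time: 11.65
ee_pos: [0.5003, 0.1932, 0.1842]
tcp_rot: [-179.8, 0.0, 105.4]
wrist_force: [-10.2, -6.1, 6.3]
opening: 0.022
grasp_force: 5.7
```

Emit:
play_rows(
  increments=[
    [[0, 1.7, 0], [0, 0, 2], 0.74],
    [[-0.1, 3.5, 0], [0, 0, 4], 0.74],
    [[-0.1, 3.5, 0], [0, 0, 4], 0.74],
  ],
)

```text
time: 11.95
ee_pos: [0.502, 0.1933, 0.1842]
tcp_rot: [-179.6, 0.1, 101.4]
wrist_force: [-19.9, -10.0, 10.0]
opening: 0.0225
grasp_force: 11.0
```

```bash
python3 -c "
from h import *
chk()"
```

```text
t 11.95 [0.502  0.1933 0.1842] [-1.796e+02  1.000e-01  1.014e+02] F [-19.9 -10.   10. ] M [-1.83  3.91  0.27] q6 99.7
radius 0.0498 ang 104.0
top 9 far end zmax [0.1879 0.1948] ang -62.7
scene 1 far end zmax [0.1889 0.1889] ang -61.5
```

The force rose to 22 N at a 50 mm lever (about 1.1 N m) and the bar stopped after turning about 139°, so the nut is against its stop. I'll back off, open, lift and look.

Emit:
play_rows(
  increments=[
    [[-0.2, -4.5, 0], [0, 0, -4], 0.74],
    [[-0.2, -4.5, 0], [0, 0, -4], 0.3],
    [[-0.2, -4.5, 0], [0, 0, -4], 0],
    [[-0.2, -4.5, 0], [0, 0, -4], 0],
    [[0, -4.5, -40], [0, 0, -4], 0],
    [[0, -4.5, -80], [0, 0, -4], 0],
    [[-20, -4.5, -120], [0, 0, -4], 0],
    [[-40, -4.5, -160], [0, 0, -4], 0],
    [[-65, -4.5, -200], [0, 0, -4], 0],
    [[-65, -4.5, -200], [0, 0, -4], 0],
    [[-65, -4.5, -200], [0, 0, -4], 0],
  ],
)

```text
time: 13.15
ee_pos: [0.5142, 0.1298, 0.3848]
tcp_rot: [179.9, -0.0, 105.3]
wrist_force: [-0.0, 0.9, 0.2]
opening: 0.0857
grasp_force: 0.0
```

```bash
python3 - <<'E'
from h import *
inc([.514,.145,.25])
C=cam("wrist"); p,d=camera("wrist"); cv2.imwrite("pics/w3.png",p[...,::-1])
bar(C,p,d,.182)
P=cloud(C,d); m=(d>0)&(np.hypot(P[...,0]-.514,P[...,1]-.145)<.03)&(P[...,2]>.19)&(P[...,2]<.2); w=P[m]; print("hub top",cv2.minEnclosingCircle((w[:,:2]*1000).astype(np.float32)),np.median(w,0))
E
```

```text
t 13.15 pos [0.5142 0.1298 0.3848] rot [ 1.7988e+02 -1.0000e-02  1.0530e+02] q [ 14.2   7.9  28.8 110.8   0.   88.9] -> shift [ 14.7   3.5 134.9] rot [ 0.12 -0.01 -0.  ]
bar n 3901 rect [514.2 145.5] [ 29.1 166.1] mid [0.5135 0.1451] len 0.166 dir -60.55 ends [0.4728 0.2176] [0.5556 0.0734] z 0.1887 0.1959
hub top ((514.263916015625, 145.26324462890625), 28.974994659423828) [0.51410311 0.14594067 0.19382416]
```

View pics/w3.png

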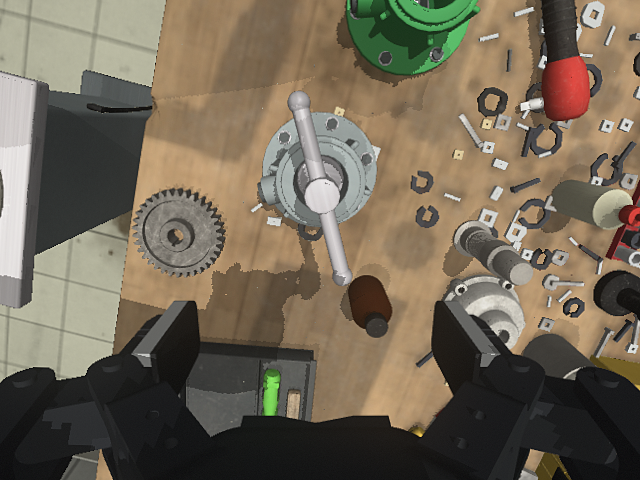

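The picture shows the hub at (323,196) and bar ends at (299,101) and (342,279). The socket is fully down, with the bar's axis at z 0.182 and direction 119.5°. I'll grip the hub.

Emit:
play_rows(
  increments=[
    [[15.2, 3.6, 40], [0, 0, -8], 0],
    [[15.2, 3.6, 85], [0, 0, -14], 0],
    [[15.2, 3.6, 130], [0, 0, -14], 0],
    [[15.2, 3.6, 165], [0, 0, -14], 0],
    [[15.2, 3.6, 190], [0, 0, -14], 0],
    [[15.2, 3.6, 204], [0, 0, -14], 0],
    [[15.2, 3.6, 204], [0, 0, -14], 0.2],
    [[15.2, 3.6, 204], [0, 0, -14], 0.5],
    [[15.2, 3.6, 204], [0, 0, -14], 0.8],
    [[15.2, 3.6, 204], [0, 0, -14], 0.8],
    [[15.2, 3.6, 204], [0, 0, -14], 0.8],
    [[15.2, 3.6, 204], [0, 0, -14], 0.8],
  ],
  grip_force=60,
)

```text
time: 14.4
ee_pos: [0.5136, 0.1459, 0.1818]
tcp_rot: [179.8, 0.0, 119.4]
wrist_force: [0.3, 0.6, 6.4]
opening: 0.0286
grasp_force: 59.1
```

Opening 28.6 mm, so the hub is held. I'll draw it straight up.

Emit:
play_rows(
  increments=[
    [[0, 0, -5], [0, 0, 0], 0.8],
    [[0, 0, -12], [0, 0, 0], 0.8],
    [[0, 0, -20], [0, 0, 0], 0.8],
    [[0, 0, -30], [0, 0, 0], 0.8],
    [[0, 0, -42], [0, 0, 0], 0.8],
    [[0, 0, -55], [0, 0, 0], 0.8],
    [[0, 0, -70], [0, 0, 0], 0.8],
    [[0, 0, -85], [0, 0, 0], 0.8],
    [[0, 0, -100], [0, 0, 0], 0.8],
    [[0, 0, -115], [0, 0, 0], 0.8],
    [[0, 0, -130], [0, 0, 0], 0.8],
    [[0, 0, -140], [0, 0, 0], 0.8],
    [[0, 0, -140], [0, 0, 0], 0.8],
  ],
)

```text
time: 15.7
ee_pos: [0.5131, 0.1457, 0.3221]
tcp_rot: [179.9, 0.0, 119.4]
wrist_force: [1.0, -0.1, -5.2]
opening: 0.0287
grasp_force: 59.8
```

```bash
python3 - <<'E'
from h import *
o=telemetry.get_obs(); print(o["wrist_force"],o["torque"],o["opening"])
inc([.469,-.273,.32]); inc([.469,-.273,.172])
for n in("scene","wrist"):
    p,d=camera(n); cv2.imwrite(f"pics/{n}4.png",p[...,::-1])
a=cv2.imread("pics/scene4.png")[100:480,100:560]; cv2.imwrite("pics/s4.png",cv2.resize(a,None,fx=1.5,fy=1.5))
E
```

```text
[ 1.00490054 -0.12018444 -5.15584951] [-0.00291528  0.05450921 -0.01484239] 0.02867865143566842
t 15.7 pos [0.5131 0.1457 0.3221] rot [1.7988e+02 3.0000e-02 1.1939e+02] q [ 15.9   4.9  18.1 103.1  -0.   76.5] -> shift [-343.2 -243.9    1.7] rot [0.12 0.03 0.  ]
t 15.7 pos [0.5131 0.1457 0.3221] rot [1.7988e+02 3.0000e-02 1.1939e+02] q [ 15.9   4.9  18.1 103.1  -0.   76.5] -> shift [-343.1 -244.2  149.7] rot [0.12 0.03 0.  ]
```

View pics/s4.png

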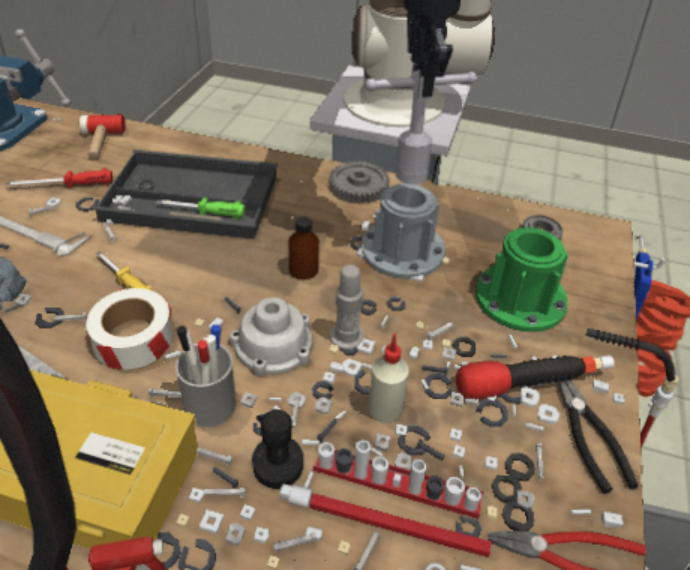

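The crop shows the extension hanging upright and clear of the housing at crop (415,130), carrying 5.2 N of weight. The bottle (303,248) and drift (348,305) still stand. I'll carry it to the tray.

Emit:
play_rows(
  increments=[
    [[-10, -7, 0], [0, 0, 0], 0.8],
    [[-30, -21, 0], [0, 0, 0], 0.8],
    [[-57, -40, 0], [0, 0, 0], 0.8],
    [[-86, -61, 0], [0, 0, 0], 0.8],
    [[-115, -82, 0], [0, 0, 0], 0.8],
    [[-144, -102, 0], [0, 0, 0], 0.8],
    [[-173, -123, 0], [0, 0, 0], 0.8],
    [[-202, -144, 0], [0, 0, 0], 0.8],
    [[-231, -164, 0], [0, 0, 0], 0.8],
    [[-260, -185, 0], [0, 0, 0], 0.8],
    [[-287, -204, 0], [0, 0, 0], 0.8],
    [[-311, -221, 0], [0, 0, 0], 0.8],
    [[-329, -234, 0], [0, 0, 0], 0.8],
    [[-339, -241, 0], [0, 0, 0], 0.8],
    [[-343, -244, 0], [0, 0, 0], 0.8],
    [[-343, -244, 0], [0, 0, 0], 0.8],
  ],
)

```text
time: 17.4
ee_pos: [0.4683, -0.273, 0.32]
tcp_rot: [-180.0, -0.0, 119.4]
wrist_force: [-0.4, 0.2, -5.7]
opening: 0.0282
grasp_force: 59.9
```

```bash
python3 - <<'E'
from h import *
inc([.469,-.273,.17])
p,d=camera("scene"); C=cam("scene"); 
print(proj(C,[[.469,-.273,.003],[.469,-.273,.157]]))
cv2.imwrite("pics/s5.png",cv2.resize(p[80:300,100:420,::-1],None,fx=2.5,fy=2.5))
E
```

```text
t 17.4 pos [ 0.4683 -0.273   0.32  ] rot [-1.7999e+02 -3.0000e-02  1.1935e+02] q [-30.2   6.2  19.3 103.1   0.   30.4] -> shift [ -0.4   0.6 150. ] rot [-0.01 -0.03  0.  ]
[[231.17295419 223.33646124]
 [225.62114299 176.96564043]]
```

View pics/s5.png

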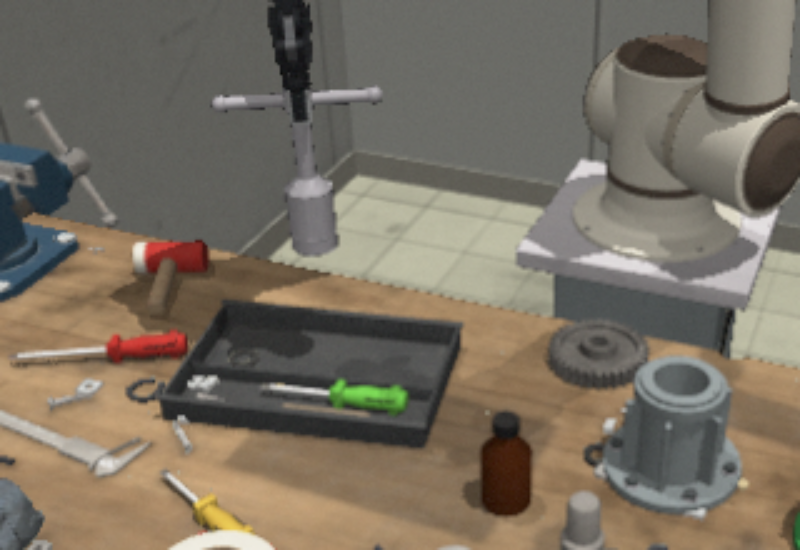

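The picture shows the extension over the tray. The target floor point at crop (328,358) lies mid-way between the near wall and the divider. I'll lower it.

Emit:
play_rows(
  increments=[
    [[0, 0, 15], [0, 0, 0], 0.8],
    [[0, 0, 40], [0, 0, 0], 0.8],
    [[0, 0, 65], [0, 0, 0], 0.8],
    [[0, 0, 90], [0, 0, 0], 0.8],
    [[0, 0, 110], [0, 0, 0], 0.8],
    [[0, 0, 127], [0, 0, 0], 0.8],
    [[0, 0, 139], [0, 0, 0], 0.8],
    [[0, 0, 146], [0, 0, 0], 0.8],
    [[0, 0, 149], [0, 0, 0], 0.8],
    [[0, 0, 150], [0, 0, 0], 0.8],
    [[0, 0, 150], [0, 0, 0], 0.8],
  ],
)

```text
time: 18.55
ee_pos: [0.4688, -0.273, 0.1709]
tcp_rot: [180.0, 0.0, 119.4]
wrist_force: [-0.8, -0.3, -5.7]
opening: 0.0285
grasp_force: 59.9
```

Emit:
play_rows(
  increments=[
    [[0, 0, 0.7], [0, 0, 0], 0.8],
    [[0, 0, 1.4], [0, 0, 0], 0.8],
    [[0, 0, 2], [0, 0, 0], 0.8],
    [[0, 0, 2], [0, 0, 0], 0.8],
  ],
)

```text
time: 18.95
ee_pos: [0.4685, -0.273, 0.1683]
tcp_rot: [180.0, -0.0, 119.4]
wrist_force: [0.1, 0.7, -5.0]
opening: 0.0281
grasp_force: 59.9
```

Emit:
play_rows(
  increments=[
    [[0, 0, 0.5], [0, 0, 0], 0.8],
    [[0, 0, 1], [0, 0, 0], 0.8],
    [[0, 0, 1], [0, 0, 0], 0.8],
  ],
)

```text
time: 19.25
ee_pos: [0.4687, -0.2731, 0.168]
tcp_rot: [180.0, 0.1, 119.4]
wrist_force: [-1.1, 0.3, 1.7]
opening: 0.0284
grasp_force: 60.5
```

The socket is on the floor: the wrist force went from -5 to +1.7 N. I'll release and lift away.

Emit:
play_rows(
  increments=[
    [[0, 0, 0], [0, 0, 0], 0.6],
    [[0, 0, 0], [0, 0, 0], 0.4],
    [[0, 0, 0], [0, 0, 0], 0.2],
    [[0, 0, 0], [0, 0, 0], 0],
    [[0, 0, 0], [0, 0, 0], 0],
    [[0, 0, -10], [0, 0, 0], 0],
    [[0, 0, -30], [0, 0, 0], 0],
    [[0, 0, -60], [0, 0, 0], 0],
    [[0, 0, -100], [0, 0, 0], 0],
    [[0, 0, -140], [0, 0, 0], 0],
    [[0, 0, -180], [0, 0, 0], 0],
    [[0, 0, -180], [0, 0, 0], 0],
  ],
)

```text
time: 20.45
ee_pos: [0.469, -0.2732, 0.3537]
tcp_rot: [179.8, 0.4, 119.4]
wrist_force: [-0.0, 0.4, 0.1]
opening: 0.0852
grasp_force: 0.0
```

```bash
python3 - <<'E'
from h import *
inc([.469,-.273,.35])
C=cam("wrist"); p,d=camera("wrist"); bar(C,p,d,.168,(.469,-.273))
q,_=camera("scene"); t,_=camera("top")
a=np.vstack([cv2.resize(q[100:330,100:500],(700,402)),cv2.resize(t[200:300,250:500],(700,198*1))]); cv2.imwrite("pics/f.png",a[:600,:,::-1])
E
```

```text
t 20.45 pos [ 0.469  -0.2732  0.3537] rot [179.75   0.42 119.38] q [-30.2   7.4  24.5 106.7  -0.   30.4] -> shift [0.2 0.1 3.7] rot [0.25 0.42 0.  ]
bar n 4193 rect [ 469.2 -273.3] [ 29.  165.7] mid [ 0.468  -0.2739] len 0.166 dir -60.52 ends [ 0.4303 -0.2   ] [ 0.5082 -0.3465] z 0.1746 0.1822
```

View pics/f.png

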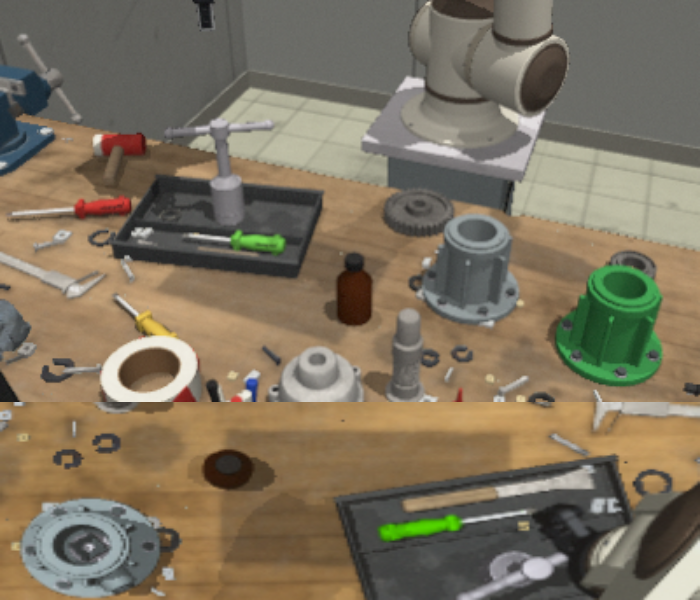

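The extension stands upright in the wide compartment (scene crop (228,200)), with its bar top at 0.175, which is right for standing on the tray floor. The bottle and drift are upright, and the nut shows in the bore of the grey housing.

```bash
python3 -c "
from h import *
print(workorder.job_done())"
```

```text
the job is handed in; nothing more can be done
None
```

The job is handed in at about 20.6 s: the nut is tight against its stop, the extension stands upright in the wide tray compartment, and the oil bottle and press drift are still standing; no verdict came back.

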